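# Make up the repair kit tray

## Robot

A 6-joint arm with a two-finger parallel gripper is mounted at the origin on a cart in front of the work surface, level with it; the furniture and walls round the work are solid. World frame = base frame: x ahead of the robot, y to its left, z up, the work surface at z = 0. Lengths are in m, angles in rad, forces in N, time in s.
With the tool pointing down it reaches from about 0.375 to 0.9 m from the base axis. Payload 3.1 kg.
Tool frame: the origin (TCP) lies at the centre of the arm's flange, where the gripper is bolted on; the fingertips stand robot.tip_extent ahead of it and the grasp point (between the pads) lies 164 mm ahead of it (robot.tip_extent is the distance from the TCP to the fingertips, in m); z points along the fingers, y is the line along which they close (so a half turn about z gives the same grasp; the last joint's range is limited). The gripper opens to 87 mm and grips with 3 to 60 N. Pads are 19 mm wide; open, the fingers measure 117 mm over their backs; the gripper's body (75 mm by 190 mm) begins 51 mm behind the grasp point.
Start: joints at [0.993, 0.527, 1.433, -0, 1.181, -0.178], TCP at [0.243, 0.576, 0.405] pointing down, gripper open.
Joint ranges: [-3.08, 3.08], [-0.75, 2.2], [0.22, 2.44], [-1.43, 4.57], [0, 2.65], [-2.85, 2.85]. Speed limits (rad/s): [2.79, 2.79, 3.14, 3.14, 3.14, 3.14].

## Interface

Orientations are given as a unit quaternion [x, y, z, w].
In Python, from rig import get_obs, camera, hand_in, cut_out, robot gives the robot as it stands.
- The arm moves only by the tool step_arm, never from a script. Its argument "rows" is a list of rows, each a list of 6 numbers: the shift along the world's x, y, z in m, then the turn, a rotation vector about the world's x, y, z in degrees. A call has 1 to 12 rows; each row shifts and turns the commanded pose from where the row before left it; what a row does not reach is not made up. A row lasts 1/8 s, in which the tool goes at most 62.5 mm and 10.7 degrees, less where a joint would pass 70% of its speed; a pose out of reach is approached as far as the arm can. A call is refused whole if a number of a shift passes 0.0625 or a number of a turn 10.7, either way. A call with a gripper value outside its range is refused whole. "jaw" is the finger opening in m, from 0 to 0.087, set as the call begins (left out, the last holds). The fingers move at their own pace and stop on an object; "squeeze" is the grip in N (left out, the last holds). Time passes only in rows, so rows that do not move let the fingers close. It gives the time, the measured TCP pose, the force, the opening and the grip force at its end, in the units of the state.
- get_obs(): the state, without advancing time (a new reading comes with each control period).
- camera(name): name is "side" or "top"; returns a dict with "pixels" (480x640x3 uint8, blue, green, red), "depth" (480x640 float32, m along the optical axis (not along the pixel's ray), 0 where there is no reading), "fov_y" (degrees; the focal length in pixels is half the picture's height over the tangent of half this angle, whatever the lens; pixels are square), "cx", "cy" (the principal point, pixels), "k1" (the pictures are not rectified: a ray, as slopes to the right and down, at radius r is drawn at 1 + k1 r^2 times it, then the intrinsics apply), "extrinsics" (4x4, takes a point from camera to world coordinates). Camera axes: x right, y up, looking along -z (the intrinsics and any distortion apply to the point x, -y, -z); pixel columns grow to the right and rows downward; lengths in m; the calibration is good to about 2 mm. A picture is of the moment at which its call begins.
- hand_in(): hands the job in; it is judged then, once.
Trained networks look in the newest picture that a camera, given by its name, has taken for a name from the list of things; names that differ only in an ending like _2 or _b are one class to them, and where a whole thing is asked for, a point or a joint stands for the part that bears it (a point fixed in the world has none). Each returns a list of dicts, best first, with "confidence" (0 to 1); they miss things now and then, are a little off and sometimes report something else, mostly with a low value. They report only what shows in the picture. A call takes as long as a camera call. They do not tell look-alikes from the thing itself.
- cut_out(label, camera): "region" (480x640 bool, what is visible of it) and "extent" ([centre column, centre row, width, height] in pixels, round what is visible of it).
The state is a dict: "time": time; "q": joint angles; "joint_velocities": joint speeds; "joint_torque": joint torques, N m; "position": TCP position; "tool_rot": TCP orientation; "ft_force": force on the tool from outside, world axes, zero at the start; "moment": the same for the moment, N m; "grip_width": finger opening in m; "grip_force": force on a finger pad.
Only numpy, scipy, OpenCV 4.12 (cv2) and the standard library are available. Lean on these libraries where they do the work, as an engineer would, in place of code of your own. Each camera call takes 0.05 s, during which the arm holds its last target. There are 200 camera calls.

## Task

Make up the repair kit in the grey tray: put the white carton upright and centred in the red dish with the small blue-grey carton centred squarely on top of it (long sides parallel), lay the blue-and-yellow battery flat in the yellow dish, and stand the heatsink flat, fins up, in the middle of the blue dish. The brown carton and the green-and-yellow battery are not part of the kit: leave them where they are on the bench.

Things in the scene. Friction and masses are not known exactly. Their poses are not given: they have to be found in the camera images.
- tray: grey flat kitting tray fixed to the bench, 104 x 292 mm with a rim 9 mm high, floor 4 mm thick, a small lug at each end; it holds three dishes in a row, 92 mm apart, the colours in any order. Origin: centre of its underside, on the bench; y along its long side, z up.
- dish_red: Red square shallow dish standing fixed in the grey tray, outside 88 x 88 mm, 14 mm high, walls 3 mm thick, inside 82 x 82 mm with its floor 3 mm above the origin. Origin: centre of its underside (4 mm above the bench); z up, x across the tray's short side, y along its long side.
- dish_yellow: Yellow square shallow dish standing fixed in the grey tray, outside 88 x 88 mm, 14 mm high, walls 3 mm thick, inside 82 x 82 mm with its floor 3 mm above the origin. Origin: centre of its underside (4 mm above the bench); z up, x across the tray's short side, y along its long side.
- dish_blue: Blue square shallow dish standing fixed in the grey tray, outside 88 x 88 mm, 14 mm high, walls 3 mm thick, inside 82 x 82 mm with its floor 3 mm above the origin. Origin: centre of its underside (4 mm above the bench); z up, x across the tray's short side, y along its long side.
- carton_white: White carton, 42 x 60 x 32 mm, closed and rigid, about 60 g, standing on the bench. Origin: centre of its underside; x along the short side, y along the long side, z up. Grip across the short side.
- carton_grey: Blue-grey small carton, 34 x 48 x 22 mm, closed and rigid, about 60 g, standing on the bench. Origin: centre of its underside; x along the short side, y along the long side, z up. Grip across the short side.
- carton_brown: Brown (kraft) carton, 40 x 62 x 26 mm, standing on the bench; not part of the kit. Origin: centre of its underside; x along the short side, y along the long side, z up. Grip across the short side.
- battery_blue: Blue battery with a yellow end, 15 x 50 x 15 mm, about 23 g, lying on the bench (does not roll). Origin: centre of its underside; y along its length, z up. Grip across x, 15 mm wide.
- battery_green: Green battery with a yellow end, 15 x 50 x 15 mm, lying on the bench; not part of the kit. Origin: centre of its underside; y along its length, z up.
- heatsink: Dark grey finned heatsink, 40 x 38 x 22 mm, about 50 g, fins up. Origin: centre of its underside; z up, the fins run along x; grip it across y (36 mm over the flat faces of the outermost fins, 38 mm at the 4 mm thick base).
Things that resemble listed ones, but are neither listed nor needed, are in the scene too. What is shaped like the heatsink but pink or turquoise is not meant.

How it is judged:
At the end, for the whole second after the job is handed in: White carton upright in red dish (22 mm from centre per axis); grey carton on it (10 mm, 15 deg); blue battery level in yellow dish (34 mm); heatsink fins up in blue dish (25 mm); brown carton and green battery moved under 20 mm; all released, at rest (x of carton_white in the frame of dish_red between -0.022 and 0.022 m and y of carton_white in the frame of dish_red between -0.022 and 0.022 m and z of carton_white in the frame of dish_red below 0.008 m and angle between each of carton_white, carton_grey, heatsink's own z axis and vertical below 0.1 rad and x of carton_grey in the frame of carton_white between -0.01 and 0.01 m and y of carton_grey in the frame of carton_white between -0.01 and 0.01 m and z of carton_grey in the frame of carton_white between 0.028 and 0.037 m and angle between the y axis of carton_grey and the y axis of carton_white, either way round below 0.26 rad and x of battery_blue in the frame of dish_yellow between -0.034 and 0.034 m and y of battery_blue in the frame of dish_yellow between -0.034 and 0.034 m and z of battery_blue in the frame of dish_yellow below 0.02 m and angle between battery_blue's own y axis and vertical between 1.45 and 1.69 rad and x of heatsink in the frame of dish_blue between -0.025 and 0.025 m and y of heatsink in the frame of dish_blue between -0.025 and 0.025 m and z of heatsink in the frame of dish_blue below 0.008 m and distance of each of carton_brown, battery_green from where it was at the start of the episode below 0.02 m and linear speed of each of carton_white, carton_grey, battery_blue, heatsink, carton_brown, battery_green below 0.02 m/s); the robot touches nothing.
It fails at once if the brown carton is moved by more than 30 mm (distance of carton_brown from where it was at the start of the episode above 0.03 m).
It fails at once if the green battery is moved by more than 30 mm (distance of battery_green from where it was at the start of the episode above 0.03 m).
It also fails if it takes over 104 s, if anything falls off the work surface, if the arm or the gripper's body presses on something with over 40 N, if the wrist force passes 120 N, or if a joint passes its speed limit or range.

## Working session

There is one attempt and no reset: what is moved stays moved. The work goes in short steps, Python scripts to look and compute and a tool call to move; the robot and the scene stay as the last step left them, time stands still between calls to the robot, and variables do not carry over. Pictures are saved under pics/ and viewed, at most 14 in all, crops included, and the job is handed in when it is done.

Besides the shell and the picture viewer there is one more tool, called as a command line: name --pt "numbers of a row" for each row, then --argument value for the rest. step_arm: Moves the arm, as the interface text tells. Its arguments: {"type":"object","properties":{"rows":{"type":"array"},"jaw":{"type":"number"},"squeeze":{"type":"number"}},"required":["rows"]}

```bash
mkdir -p pics; cat > h.py <<'E'
import numpy as np, cv2
from rig import get_obs, camera, hand_in, cut_out, robot
def cloud(c):
    f=240/np.tan(np.radians(c["fov_y"])/2)
    v,u=np.mgrid[0:480,0:640].astype(float)
    K=np.array([[f,0,c["cx"]],[0,f,c["cy"]],[0,0,1]])
    p=cv2.undistortPoints(np.stack([u.ravel(),v.ravel()],1)[:,None],K,np.array([c["k1"],0,0,0.]))[:,0]
    d=c["depth"].ravel()
    P=np.stack([p[:,0]*d,-p[:,1]*d,-d,np.ones_like(d)],1)@np.array(c["extrinsics"]).T
    W=P[:,:3].reshape(480,640,3); W[c["depth"]==0]=np.nan
    return W
def rect(W,m,zlo=None,zhi=None):
    P=W[m]; P=P[~np.isnan(P[:,0])]
    zt=np.percentile(P[:,2],95)
    Q=P[P[:,2]>zt-0.005]
    (c,s,a)=cv2.minAreaRect((Q[:,:2]*1000).astype(np.float32))
    return zt,np.round(c,1),np.round(s,1),round(a,1),np.round(Q[:,:2].mean(0)*1000,1)
E
cat > look.py <<'E'
from h import *
import sys
n=sys.argv[1]
for cam in ("top","side"):
    c=camera(cam); cv2.imwrite(f"pics/{n}_{cam}.png",c["pixels"]); W=cloud(c); np.save(f"/tmp/{cam}.npy",W)
    print(cam, np.round(c["extrinsics"],2).tolist())
    for l in "tray dish_red dish_yellow dish_blue carton_white carton_grey carton_brown battery_blue battery_green heatsink".split():
        for r in cut_out(l,cam):
            try: print(l,round(r["confidence"],2),np.round(r["extent"]).astype(int),*rect(W,r["region"]), "bgr",c["pixels"][r["region"]].mean(0).astype(int))
            except Exception as e: print(l,r["confidence"],r["extent"],e)
E
python3 look.py a; python3 -c "
from h import *
print(robot, getattr(robot,'tip_extent',None)); print(get_obs())"
```

```text
top [[0.02, 0.99, -0.14, 0.38], [-1.0, 0.02, -0.02, 0.1], [-0.02, 0.14, 0.99, 0.93], [0.0, 0.0, 0.0, 1.0]]
dish_red 0.89 [292 178  54  51] 0.017409301393897195 [630.  167.6] [89.1 87.9] 6.3 [629.  168.4] bgr [ 61  63 239]
dish_yellow 0.58 [387 173  51  53] 0.01762028686367495 [650.8 -15. ] [89.6 88.3] 6.9 [648.  -15.9] bgr [ 97 235 243]
carton_white 0.95 [196 240  44  40] 0.03401247752266009 [505.1 338. ] [60.7 41.9] 66.0 [504.7 338. ] bgr [240 242 238]
carton_white 0.48 [340 177 175  67] 0.010571768237418233 [640.2  76. ] [105.1 322. ] 6.4 [638.9  79.9] bgr [143 136 140]
carton_grey 0.68 [389 287  35  29] 0.02405560301085181 [434.3 -19.9] [33.8 48.4] 26.3 [434.2 -19.7] bgr [182 168 142]
carton_brown 0.72 [199 315  42  33] 0.028028104423296694 [371.9 327.1] [39.6 63.1] 17.1 [371.8 327.2] bgr [167 210 220]
battery_blue 0.56 [457 289  23  18] 0.01574969423374034 [ 432.8 -145.1] [46.6 13.2] 64.9 [ 432.8 -145.3] bgr [149 138 108]
battery_green 0.49 [252 293  27   4] 0.015692360580035744 [418.4 229.2] [13.3 48.1] 5.5 [418.2 228.6] bgr [ 82 182 120]
heatsink 0.86 [281 327  30  22] 0.022540
[... 2106 characters left out ...]
2
{'time': 1.1, 'q': array([ 9.92483779e-01,  5.27490010e-01,  1.43269824e+00, -3.08217604e-06,
        1.18139624e+00, -1.78506467e-01]), 'joint_velocities': array([ 0.00065315,  0.00214883, -0.00016214,  0.00070724, -0.00165468,
        0.00047174]), 'joint_torque': array([-1.09047564e-04, -4.40012848e+01, -1.76991802e+01,  6.35614735e-02,
        5.03904128e-02,  1.16132614e-05]), 'position': array([0.24323974, 0.57570168, 0.4047551 ]), 'tool_rot': array([1.98573729e-01, 9.80085952e-01, 3.26846940e-06, 2.83370812e-06]), 'ft_force': array([-0.2863315 ,  0.0913709 , -0.75936626]), 'moment': array([ 0.02364779,  0.01446071, -0.04636859]), 'grip_force': 0.0, 'grip_width': 0.08724425129710454}
```

View pics/a_top.png

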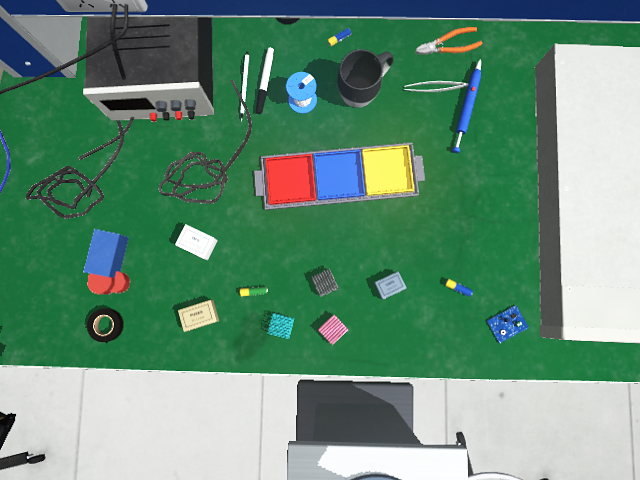

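```bash
python3 -c "
import cv2,numpy as np
a=cv2.imread('pics/a_top.png');b=cv2.imread('pics/a_side.png')
A=cv2.resize(a[255:355,170:490],(800,250),interpolation=cv2.INTER_CUBIC)
B=cv2.resize(b[190:380,200:450],(461,350),interpolation=cv2.INTER_CUBIC)
o=np.zeros((600,800,3),np.uint8);o[:250]=A;o[250:,:461]=B
cv2.imwrite('pics/crop1.png',o)"
```

```text
(no output)
```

View pics/crop1.png

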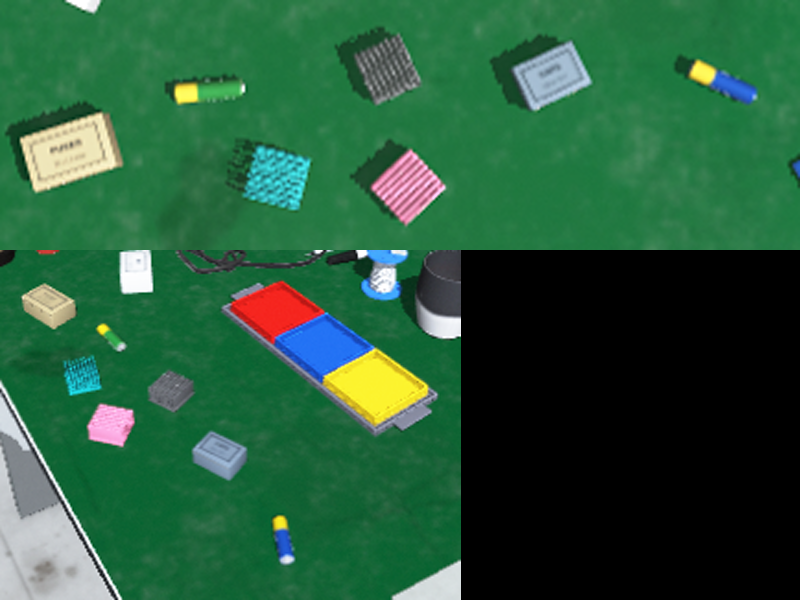

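```bash
python3 -c "
import numpy as np,cv2
W=np.load('/tmp/top.npy')
for u0,u1,v0,v1 in((322,356,24,50),(440,478,274,302)):
  P=W[v0:v1,u0:u1].reshape(-1,3);P=P[P[:,2]>.006];print(len(P),np.nanmax(P[:,2]),cv2.minAreaRect((P[:,:2]*1000).astype(np.float32)))
m=(W[...,2]>.03)&(W[...,0]<.8)&(W[...,0]>.3)
n,l,s,c=cv2.connectedComponentsWithStats(m.astype(np.uint8))
for i in range(1,n):
  if s[i,4]>20: P=W[l==i];print(s[i],P.min(0).round(2),P.max(0).round(2))
"
```

```text
170 0.016581581050277294 ((923.6781616210938, 80.08357238769531), (15.984920501708984, 48.602569580078125), 33.63069152832031)
205 0.018443722743131774 ((433.4641418457031, -145.39105224609375), (46.67017364501953, 15.354914665222168), 63.764827728271484)
[   0   23  213   99 6809] [0.73 0.32 0.03] [0.8  0.7  0.25]
[338  75  44  31 742] [0.77 0.   0.03] [0.8  0.08 0.1 ]
[  539    78   101   266 25079] [ 0.34 -0.45  0.03] [ 0.8  -0.29  0.1 ]
[286  82  31  19 428] [0.77 0.12 0.03] [0.8  0.18 0.07]
[175 225  39  34 605] [0.47 0.3  0.03] [0.53 0.37 0.04]
[  83  229   40   65 1732] [0.41 0.47 0.03] [0.52 0.53 0.05]
```

step_arm --pt "0.04 -0.035 0 0 0 -10.5" --pt "0.04 -0.035 0 0 0 -10.5" --pt "0.04 -0.035 0 0 0 -10.5" --pt "0.04 -0.035 0 0 0 -10.5" --pt "0.04 -0.035 -0.02 0 0 -10.5" --pt "0.03 -0.03 -0.03 0 0 -10.5" --pt "0.02 -0.02 -0.03 0 0 -10.5" --pt "0.01 -0.01 -0.03 0 0 -10.5" --pt "0.002 -0.004 0 0 0 -7" --pt "0 0 0 0 0 0" --jaw 0.07 --squeeze 20

```text
time: 2.35
position: [0.5057, 0.3363, 0.2943]
tool_rot: [0.838, 0.546, -0.0, -0.0]
ft_force: [0.5, -0.5, 0.1]
grip_width: 0.0701
grip_force: 0.0
```

The candidates for the blue battery are (459,288) and (340,37). The far one is at x=0.92, beyond reach, so the near one fits. For the heatsink, (325,281) is dark grey, while (281,327) is turquoise and (334,331) is pink, so the first one fits. The enlarged crop confirms the near battery and the dark heatsink.

step_arm --pt "0 0 -0.03 0 0 0" --pt "0 0 -0.04 0 0 0" --pt "0 0 -0.025 0 0 0" --pt "0 0 -0.006 0 0 0" --pt "0 0 0 0 0 0"

```text
time: 2.98
position: [0.5054, 0.3371, 0.1943]
tool_rot: [0.838, 0.546, 0.0, 0.0]
ft_force: [1.0, 0.7, 0.4]
grip_width: 0.0703
grip_force: 0.0
```

step_arm --pt "0 0 0 0 0 0" --pt "0 0 0 0 0 0" --pt "0 0 0 0 0 0" --pt "0 0 0 0 0 0" --pt "0 0 0 0 0 0" --pt "0 0 0 0 0 0" --pt "0 0 0.01 0 0 0" --pt "0 0 0.02 0 0 0" --pt "0 0 0.02 0 0 0" --jaw 0.03 --squeeze 20

```text
time: 4.1
position: [0.5053, 0.3367, 0.2451]
tool_rot: [0.838, 0.545, 0.0, 0.0]
ft_force: [-0.0, 0.1, -0.3]
grip_width: 0.0416
grip_force: 20.0
```

step_arm --pt "0.01 -0.015 0.015 0 0 5" --pt "0.025 -0.035 0 0 0 10" --pt "0.03 -0.04 0 0 0 10" --pt "0.03 -0.04 0 0 0 5" --pt "0.02 -0.03 0 0 0 0" --pt "0.01 -0.0105 0 0 0 0" --pt "0 0 -0.01 0 0 0" --pt "0 0 -0.02 0 0 0" --pt "0 0 -0.015 0 0 0" --pt "0 0 -0.008 0 0 0" --pt "0 0 0 0 0 0"

```text
time: 5.48
position: [0.6297, 0.1667, 0.2045]
tool_rot: [0.668, 0.744, -0.001, -0.001]
ft_force: [0.8, -0.7, -0.1]
grip_width: 0.0417
grip_force: 20.0
```

step_arm --pt "0 0 -0.002 0 0 0" --pt "0 0 -0.001 0 0 0" --pt "0 0 0 0 0 0"

```text
time: 5.85
position: [0.6304, 0.1661, 0.2032]
tool_rot: [0.669, 0.744, 0.0, 0.0]
ft_force: [0.1, 0.3, -0.3]
grip_width: 0.0415
grip_force: 20.0
```

step_arm --pt "0 0 0 0 0 0" --pt "0 0 0 0 0 0" --pt "0 0 0 0 0 0" --pt "0 0 0.01 0 0 0" --pt "0 0 0.03 0 0 0" --pt "0 0 0.04 0 0 0" --pt "-0.02 -0.02 0.01 0 0 5" --pt "-0.04 -0.04 0 0 0 10" --pt "-0.04 -0.04 0 0 0 5" --pt "-0.04 -0.04 0 0 0 0" --pt "-0.04 -0.04 0 0 0 0" --pt "-0.015 -0.007 0 0 0 0" --jaw 0.048

```text
time: 7.35
position: [0.4333, -0.0222, 0.2934]
tool_rot: [0.531, 0.848, -0.0, -0.0]
ft_force: [0.0, 0.5, -0.3]
grip_width: 0.0481
grip_force: 0.0
```

```bash
sed -i 's/print(cam, np.*$/pass/' look.py; python3 look.py b | grep -E "carton|dish_[rb]"; python3 -c "
import cv2,numpy as np
a=cv2.imread('pics/b_top.png');b=cv2.imread('pics/b_side.png')
cv2.imwrite('pics/crop2.png',np.vstack([cv2.resize(a[140:220,250:430],(675,300)),cv2.resize(b[190:280,300:500],(675,300))]))
from h import get_obs;print(get_obs()['position'],get_obs()['tool_rot'])"
```

```text
dish_red 0.6 [291 180  58  52] 0.018969112236503383 [629.6 167.7] [88.5 88.2] 6.3 [628.3 169.2] bgr [ 77  76 209]
dish_blue 0.93 [340 175  47  49] 0.017045447653457772 [640.   75.8] [88.7 86.8] 5.8 [637.1  72. ] bgr [237 133  77]
carton_white 0.94 [292 177  37  34] 0.04076084112459839 [628.6 167.7] [41.9 59.8] 5.4 [628.2 167.6] bgr [239 238 243]
carton_white 0.31 [339 178 176  65] 0.010417574124437862 [640.1  76. ] [104.9 321.8] 6.5 [637.3  76.8] bgr [141 135 136]
carton_grey 0.72 [290 177  38  33] 0.040763653722231584 [629.  167.8] [43.1 59.7] 5.9 [628.5 167.9] bgr [241 240 243]
carton_grey 0.31 [291 180  49  52] 0.01855785125575722 [630.  167.7] [89.7 87.9] 6.5 [629.8 168. ] bgr [ 73  72 214]
carton_brown 0.68 [200 311  40  30] 0.028009873707077176 [372.1 327.3] [38.7 64. ] 16.6 [374.3 325.2] bgr [170 213 223]
dish_red 0.67 [358 229  32  26] 0.01790730849415309 [563.3  75.4] [281.9  68.6] 40.3 [634.  125.3] bgr [ 47  41 202]
dish_blue 0.73 [377 243  51  33] 0.017111210934380283 [640.7  72.7] [88.3 95.7] 5.5 [641.3  69.7] bgr [232 108  36]
carton_white 0.67 [359 225  15  13] 0.1876105750308424 [511.3 -26.5] [39.7  1.7] 27.1 [504.  -30.2] bgr [221 217 223]
carton_grey 0.84 [322 306  24  24] 0.022462642108106834 [435.1 -22.1] [35.7 49.6] 25.5 [434.7 -23.4] bgr [166 145 119]
carton_grey 0.37 [228 220  31  20] 0.026751170095302635 [372.4 325.5] [41.7 65.5] 18.9 [371.8 323.2] bgr [141 180 189]
carton_brown 0.63 [228 221  28  22] 0.026751253726056155 [372.4 325.5] [41.7 65.5] 18.9 [371.8 323.1] bgr [141 180 190]
[ 0.43520602 -0.02082057  0.29277245] [ 5.29277058e-01  8.48449053e-01  4.35486333e-06 -5.21332479e-06]
```

View pics/crop2.png

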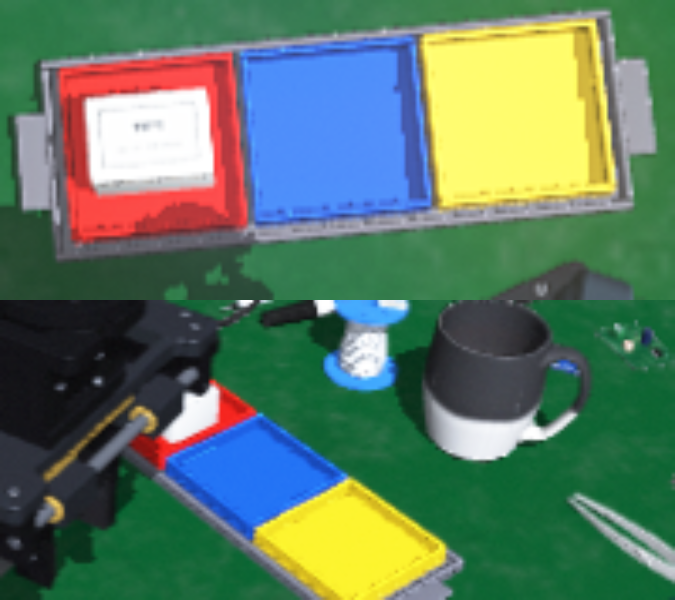

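The white carton stands centred in the red dish (crop pixel 150,140). Next is the grey carton.

step_arm --pt "0 0 0 0 0 0" --pt "0 0 -0.03 0 0 0" --pt "0 0 -0.04 0 0 0" --pt "0 0 -0.025 0 0 0" --pt "0 0 -0.007 0 0 0" --pt "0 0 0 0 0 0" --pt "0 0 0 0 0 0" --jaw 0.06

```text
time: 9.32
position: [0.4355, -0.0209, 0.1916]
tool_rot: [0.529, 0.848, 0.0, 0.001]
ft_force: [-0.0, -0.0, -0.4]
grip_width: 0.0601
grip_force: 0.0
```

step_arm --pt "0 0 0 0 0 0" --pt "0 0 0 0 0 0" --pt "0 0 0 0 0 0" --pt "0 0 0 0 0 0" --pt "0 0 0 0 0 0" --pt "0 0 0 0 0 0" --pt "0 0 0.02 0 0 0" --pt "0 0 0.04 0 0 0" --pt "0 0 0.04 0 0 0" --pt "0 0 0 0 0 0" --jaw 0.025

```text
time: 10.58
position: [0.4358, -0.0209, 0.2928]
tool_rot: [0.529, 0.849, 0.001, 0.003]
ft_force: [0.4, -0.4, -0.9]
grip_width: 0.0338
grip_force: 20.0
```

step_arm --pt "0.02 0.02 0.01 0 0 -5" --pt "0.04 0.04 0 0 0 -10" --pt "0.04 0.04 0 0 0 -5.3" --pt "0.04 0.04 0 0 0 0" --pt "0.035 0.03 0 0 0 0" --pt "0.014 0.012 0 0 0 0" --pt "0.005 0.005 -0.01 0 0 0" --pt "0 0 -0.02 0 0 0" --pt "0 0 -0.02 0 0 0" --pt "0 0 -0.01 0 0 0" --pt "0 0 -0.005 0 0 0" --pt "0 0 0 0 0 0"

```text
time: 12.08
position: [0.6291, 0.1658, 0.2356]
tool_rot: [0.67, 0.742, -0.0, -0.0]
ft_force: [0.6, 0.0, -0.4]
grip_width: 0.0337
grip_force: 20.0
```

step_arm --pt "0 0 0 0 0 0"

```text
time: 12.2
position: [0.6294, 0.166, 0.2365]
tool_rot: [0.67, 0.742, 0.001, 0.001]
ft_force: [0.6, 0.2, -0.5]
grip_width: 0.0337
grip_force: 20.0
```

step_arm --pt "0 0 -0.003 0 0 0" --pt "0 0 -0.002 0 0 0" --pt "0 0 0 0 0 0" --pt "0 0 0 0 0 0"

```text
time: 12.7
position: [0.629, 0.166, 0.2308]
tool_rot: [0.67, 0.742, -0.0, -0.0]
ft_force: [0.4, 0.6, -0.5]
grip_width: 0.0337
grip_force: 20.0
```

step_arm --pt "0 0 0 0 0 0" --pt "0 0 0 0 0 0" --pt "0 0 0 0 0 0" --pt "0 0 0.01 0 0 0" --pt "0 0 0.03 0 0 0" --pt "0 0 0.03 0 0 0" --pt "-0.02 -0.009 0 0 0 -10" --pt "-0.04 -0.015 0 0 0 -10" --pt "-0.04 -0.015 0 0 0 -10" --pt "-0.04 -0.015 0 0 0 -10" --pt "-0.04 -0.01 0 0 0 -10" --pt "-0.012 -0.005 0 0 0 -10" --jaw 0.046

```text
time: 14.2
position: [0.4343, 0.0968, 0.3014]
tool_rot: [0.952, 0.305, -0.001, -0.0]
ft_force: [-0.7, 0.8, 0.4]
grip_width: 0.0465
grip_force: 0.0
```

step_arm --pt "0 0 -0.01 0 0 -9.9" --pt "0 0 0 0 0 0" --pt "0 0 0 0 0 0" --jaw 0.062

```text
time: 14.58
position: [0.4375, 0.097, 0.2912]
tool_rot: [0.974, 0.226, 0.001, 0.0]
ft_force: [0.7, 0.9, -0.5]
grip_width: 0.0609
grip_force: 0.0
```

```bash
python3 look.py c | grep -E "carton_(w|g)|dish_[rb]|heat|batt"; python3 -c "
import cv2,numpy as np
a=cv2.imread('pics/c_top.png');b=cv2.imread('pics/c_side.png')
cv2.imwrite('pics/crop3.png',np.vstack([cv2.resize(a[130:310,240:480],(400,300)),cv2.resize(b[190:340,250:450],(400,300))]))
from h import get_obs;print(get_obs()['position'],get_obs()['tool_rot'])"
```

```text
dish_red 0.75 [291 179  52  52] 0.018635182288464114 [629.8 167.6] [88.7 87.8] 6.4 [630.3 164.8] bgr [ 67  66 221]
dish_red 0.71 [248 292  11   3] 0.01547423472244415 [417.2 238.4] [11.5 26.2] 7.0 [417.  238.9] bgr [ 83 204 163]
dish_blue 0.64 [340 174  50  54] 0.01724647806740134 [640.7  76.3] [89.6 88. ] 6.3 [640.1  74. ] bgr [235 131  76]
dish_blue 0.57 [458 287  25  20] 0.015374176527231942 [ 432.7 -145.5] [47.  13.2] 64.4 [ 433.1 -144.9] bgr [135 135  97]
carton_white 0.65 [387 172  45  53] 0.017461182378296723 [650.8 -15.3] [89.4 88.4] 6.6 [650.7 -13.7] bgr [100 237 244]
carton_white 0.6 [289 177  35  31] 0.040013049999847825 [628.2 167.8] [41. 60.] 6.0 [623.2 166.8] bgr [217 215 217]
carton_grey 0.66 [289 175  30  21] 0.06277752720523222 [627.8 166.8] [34.8 47.2] 3.7 [627.4 167. ] bgr [193 173 156]
battery_blue 0.67 [458 287  22  19] 0.015686888831347452 [ 432.7 -145.5] [47.  13.2] 64.4 [ 433.1 -145. ] bgr [145 139 108]
battery_green 0.55 [246 292  14   8] 0.015435682830424402 [412.8 202.9] [101.8  16. ] 82.8 [416.7 237.3] bgr [ 78 186 146]
battery_green 0.27 [388 172  48  52]
[... 542 characters left out ...]
46 124]
battery_blue 0.6 [352 347  16  19] 0.015178969293536753 [ 432.2 -147.7] [47.8 12.2] 64.2 [ 431.4 -148.7] bgr [151 128  99]
battery_blue 0.43 [375 241  54  34] 0.01695401226647686 [641.4  74.1] [89.4 88.7] 6.2 [638.5  73.1] bgr [233 107  34]
battery_green 0.49 [261 235  12  13] 0.014241768824512835 [418.7 227.5] [13.3 53.4] 4.4 [418.6 226. ] bgr [ 84 171 112]
heatsink 0.81 [293 266  24  20] 0.02186179037436773 [438.2  95.9] [40.7 38.6] 21.4 [437.5  95.8] bgr [110 105 100]
heatsink 0.65 [261 284  24  22] 0.021772681517841518 [353.8  80.2] [36.7 39. ] 43.4 [353.9  78.9] bgr [220 169 247]
[0.43703788 0.09697966 0.2907392 ] [ 9.74481135e-01  2.24469411e-01 -1.06218690e-05 -1.27911903e-06]
```

View pics/crop3.png

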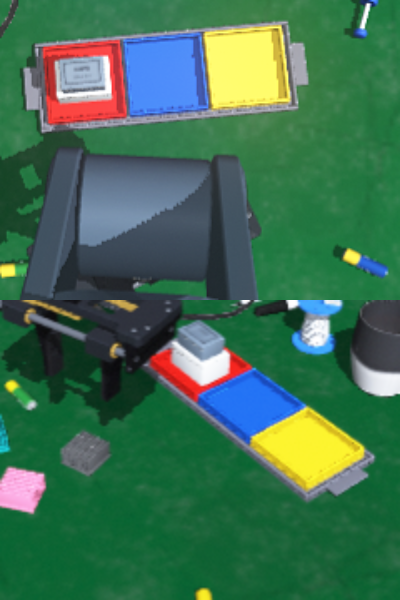

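The crop shows the grey carton squarely on the white one (crop pixels 85,70 and 205,350). Next is the heatsink.

step_arm --pt "0 0 -0.03 0 0 0" --pt "0 0 -0.04 0 0 0" --pt "0 0 -0.025 0 0 0" --pt "0 0 -0.007 0 0 0" --pt "0 0 0 0 0 0" --pt "0 0 0 0 0 0"

```text
time: 16.42
position: [0.4374, 0.097, 0.1896]
tool_rot: [0.974, 0.225, 0.001, 0.0]
ft_force: [-0.8, 0.8, 0.1]
grip_width: 0.0621
grip_force: 0.0
```

step_arm --pt "0 0 0 0 0 0" --pt "0 0 0 0 0 0" --pt "0 0 0 0 0 0" --pt "0 0 0 0 0 0" --pt "0 0 0 0 0 0" --pt "0 0 0 0 0 0" --pt "0 0 0.02 0 0 0" --pt "0 0 0.04 0 0 0" --pt "0 0 0.04 0 0 0" --pt "0 0 0 0 0 0" --jaw 0.025

```text
time: 17.68
position: [0.4378, 0.097, 0.2908]
tool_rot: [0.974, 0.225, 0.003, 0.001]
ft_force: [0.0, 0.3, -0.4]
grip_width: 0.0354
grip_force: 20.0
```

step_arm --pt "0.02 -0.003 0.01 0 0 -5" --pt "0.045 -0.005 0 0 0 -9.5" --pt "0.045 -0.005 0 0 0 -5" --pt "0.045 -0.005 0 0 0 0" --pt "0.033 -0.003 0 0 0 0" --pt "0.015 -0.0015 0 0 0 0" --pt "0 0 -0.03 0 0 0" --pt "0 0 -0.035 0 0 0" --pt "0 0 -0.025 0 0 0" --pt "0 0 -0.008 0 0 0" --pt "0 0 0 0 0 0" --pt "0 0 0 0 0 0"

```text
time: 19.18
position: [0.6405, 0.0745, 0.2015]
tool_rot: [0.998, 0.056, 0.001, 0.0]
ft_force: [0.7, -0.0, 1.0]
grip_width: 0.0354
grip_force: 20.0
```

step_arm --pt "0 0 -0.003 0 0 0" --pt "0 0 -0.002 0 0 0" --pt "0 0 0 0 0 0" --pt "0 0 0 0 0 0"

```text
time: 19.68
position: [0.6402, 0.0745, 0.196]
tool_rot: [0.998, 0.056, 0.0, 0.0]
ft_force: [0.1, -0.2, 1.3]
grip_width: 0.0353
grip_force: 20.0
```

step_arm --pt "0 0 0 0 0 0" --pt "0 0 0 0 0 0" --pt "0 0 0 0 0 0" --pt "0 0 0.01 0 0 0" --pt "0 0 0.035 0 0 0" --pt "0 0 0.035 0 0 0" --pt "-0.02 -0.02 0.01 0 0 10" --pt "-0.04 -0.04 0 0 0 10" --pt "-0.04 -0.045 0 0 0 10" --pt "-0.04 -0.045 0 0 0 10" --pt "-0.04 -0.045 0 0 0 10" --pt "-0.027 -0.026 0 0 0 8" --jaw 0.044

```text
time: 21.18
position: [0.4357, -0.1442, 0.2865]
tool_rot: [0.85, 0.528, 0.0, 0.001]
ft_force: [-0.8, -0.0, 0.6]
grip_width: 0.0443
grip_force: 0.0
```

step_arm --pt "0 0 0 0 0 0" --pt "0 0 0 0 0 0" --jaw 0.04

```text
time: 21.42
position: [0.4376, -0.1427, 0.2863]
tool_rot: [0.851, 0.525, 0.001, 0.001]
ft_force: [0.3, -0.8, -0.5]
grip_width: 0.0406
grip_force: 0.0
```

```bash
python3 look.py d | grep -E "carton_(w|g)|dish_[yb]|heat|batt"; python3 -c "
import cv2,numpy as np
a=cv2.imread('pics/d_top.png');b=cv2.imread('pics/d_side.png')
cv2.imwrite('pics/crop4.png',np.vstack([cv2.resize(a[130:310,240:480],(400,300)),cv2.resize(b[190:370,300:500],(400,300))]))
from h import get_obs;print(get_obs()['position'],get_obs()['tool_rot'])"
```

```text
dish_yellow 0.86 [387 173  51  52] 0.017489520161268195 [650.8 -15.3] [89.4 88.6] 6.5 [650.7 -15.5] bgr [102 237 244]
dish_blue 0.71 [338 175  52  49] 0.018319424623999492 [640.   76.3] [88.7 87.9] 6.5 [638.9  73.1] bgr [223 125  75]
carton_white 0.71 [292 177  36  27] 0.056049612287905476 [625.4 166.7] [29.8 48.1] 5.9 [625.1 167.6] bgr [164 162 181]
carton_grey 0.72 [289 173  28  22] 0.06248945617044417 [627.5 167. ] [34.6 47.8] 5.3 [627.1 166.8] bgr [172 154 139]
battery_blue 0.4 [290 181  53  50] 0.018330558593792422 [629.9 167.8] [88.6 88.1] 6.5 [629.6 167.8] bgr [ 57  57 197]
battery_green 0.74 [253 292  21   5] 0.015621821875162867 [418.3 229.3] [13.4 48.1] 5.6 [418.  229.1] bgr [ 87 187 123]
battery_green 0.65 [198 314  37  33] 0.02811510669850216 [372.2 327.5] [39.9 62.6] 17.8 [372.  326.7] bgr [177 219 229]
heatsink 0.83 [280 327  27  27] 0.022916547749350924 [356.3 176.6] [37.9 35.3] 76.5 [356.2 176. ] bgr [187 186  54]
heatsink 0.82 [334 330  30  25] 0.023074937324380658 [352.4  81.7] [35.2 36.6] 46.0 [352.5  82.4] bgr [180 146 225]
heatsink 0.67 [340 174  25  24] 0.029810
[... 423 characters left out ...]
5]
battery_blue 0.74 [353 348  14  24] 0.014592137286898342 [ 432.3 -147.5] [48.8 13.5] 66.3 [ 431.4 -148.8] bgr [148 130 101]
battery_green 0.58 [260 237  14  11] 0.014015480214057983 [418.7 226.1] [12.9 44.4] 5.3 [418.4 225. ] bgr [ 89 173 110]
heatsink 0.73 [245 258  20  16] 0.021340521388447175 [356.4 172.6] [37.5 34.7] 76.6 [354.6 169.1] bgr [168 160  23]
heatsink 0.59 [261 286  28  23] 0.021933303378877354 [353.2  79.6] [38.6 40.1] 47.5 [353.4  79. ] bgr [216 167 243]
heatsink 0.42 [384 244  15  13] 0.2743110509248108 [ 442.7 -179.8] [15.3  1.4] 11.8 [ 441.4 -180.2] bgr [116  99  91]
[ 0.43701413 -0.14266441  0.28572555] [ 8.50390900e-01  5.26151420e-01 -2.50417838e-06  4.50191713e-06]
```

View pics/crop4.png

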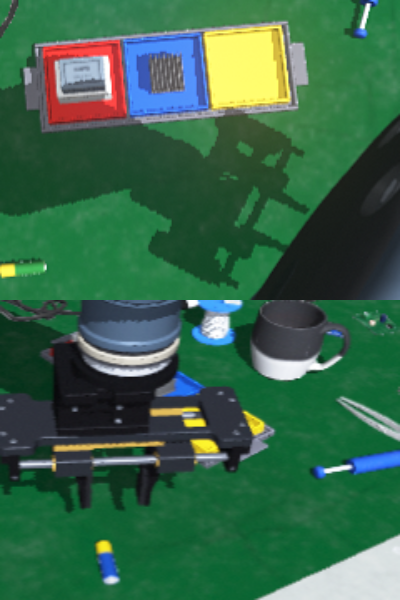

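The heatsink sits flat in the blue dish (crop pixel 168,72). Next is the blue battery, at crop pixel 107,560.

step_arm --pt "-0.0035 -0.004 0 0 0 1" --pt "0 0 -0.03 0 0 0" --pt "0 0 -0.04 0 0 0" --pt "0 0 -0.022 0 0 0" --pt "0 0 -0.006 0 0 0" --pt "0 0 0 0 0 0" --pt "0 0 0 0 0 0"

```text
time: 23.4
position: [0.4338, -0.1468, 0.1885]
tool_rot: [0.846, 0.534, 0.0, 0.001]
ft_force: [-0.5, -0.0, -0.3]
grip_width: 0.0402
grip_force: 0.0
```

step_arm --pt "0 0 0 0 0 0" --pt "0 0 0 0 0 0" --pt "0 0 0 0 0 0" --pt "0 0 0 0 0 0" --pt "0 0 0 0 0 0" --pt "0 0 0 0 0 0" --pt "0 0 0.02 0 0 0" --pt "0 0 0.04 0 0 0" --pt "0 0 0.04 0 0 0" --pt "0 0 0 0 0 0" --jaw 0.005

```text
time: 24.65
position: [0.4342, -0.1469, 0.2899]
tool_rot: [0.846, 0.534, 0.001, 0.003]
ft_force: [0.5, -0.1, -0.3]
grip_width: 0.0137
grip_force: 20.0
```

step_arm --pt "0.02 0.012 0.01 0 0 10" --pt "0.045 0.028 0 0 0 10" --pt "0.045 0.028 0 0 0 10" --pt "0.045 0.028 0 0 0 2" --pt "0.04 0.023 0 0 0 0" --pt "0.0215 0.0116 0 0 0 0" --pt "0 0 -0.03 0 0 0" --pt "0 0 -0.035 0 0 0" --pt "0 0 -0.025 0 0 0" --pt "0 0 -0.009 0 0 0" --pt "0 0 0 0 0 0" --pt "0 0 0 0 0 0"

```text
time: 26.15
position: [0.6504, -0.0161, 0.1993]
tool_rot: [0.666, 0.746, 0.0, 0.001]
ft_force: [0.5, 0.5, -0.5]
grip_width: 0.0141
grip_force: 20.0
```

step_arm --pt "0 0 -0.003 0 0 0" --pt "0 0 -0.001 0 0 0" --pt "0 0 0 0 0 0" --pt "0 0 0 0 0 0"

```text
time: 26.65
position: [0.65, -0.016, 0.1949]
tool_rot: [0.666, 0.746, 0.0, 0.0]
ft_force: [0.4, 0.3, 0.9]
grip_width: 0.0139
grip_force: 20.0
```

step_arm --pt "0 0 0 0 0 0" --pt "0 0 0 0 0 0" --pt "0 0 0 0 0 0" --pt "0 0 0.01 0 0 0" --pt "0 0 0.03 0 0 0" --pt "0 0 0.04 0 0 0" --pt "-0.03 -0.02 0.02 0 0 0" --pt "-0.05 -0.03 0 0 0 0" --pt "-0.05 -0.03 0 0 0 0" --pt "-0.05 -0.03 0 0 0 0" --pt "-0.03 -0.03 0 0 0 0" --pt "0 0 0 0 0 0" --jaw 0.03

```text
time: 28.15
position: [0.4385, -0.1575, 0.2955]
tool_rot: [0.668, 0.745, -0.0, 0.0]
ft_force: [-0.0, -0.3, 0.5]
grip_width: 0.0297
grip_force: 0.0
```

```bash
python3 look.py e | grep -E "carton_|dish_[yb]|heat|batt"; python3 -c "
import cv2,numpy as np
a=cv2.imread('pics/e_top.png');b=cv2.imread('pics/e_side.png')
cv2.imwrite('pics/crop5.png',np.vstack([cv2.resize(a[140:230,250:430],(600,300)),cv2.resize(b[190:340,250:500],(500,300))[:,:500] if 0 else cv2.resize(b[190:315,250:500],(600,300))]))"
```

```text
dish_yellow 0.64 [253 292  25   8] 0.015803414234527545 [418.4 228.7] [12.9 49.3] 6.8 [417.9 229.8] bgr [ 83 175 113]
dish_yellow 0.58 [388 172  47  54] 0.01748756071387518 [650.6 -15.3] [88.9 88.6] 6.8 [650.3 -15.5] bgr [ 99 235 243]
dish_yellow 0.22 [289 176  30  23] 0.06274121223449323 [627.5 166.8] [34.8 47.6] 5.9 [627.1 166.9] bgr [166 149 134]
dish_blue 0.6 [339 174  50  49] 0.01845414071951988 [640.2  76.2] [89.  88.1] 6.7 [640.4  74.6] bgr [219 123  73]
carton_white 0.5 [292 179  31  22] 0.04007608737743072 [624.8 166.6] [36.  58.9] 2.5 [616.5 168.9] bgr [163 161 161]
carton_grey 0.92 [289 176  28  22] 0.06271131795416403 [627.5 167. ] [34.8 48. ] 5.8 [627.1 167. ] bgr [166 149 135]
carton_brown 0.7 [199 313  41  34] 0.02800680062952807 [372.1 327.2] [39.7 62.4] 17.6 [371.8 327.1] bgr [173 215 223]
battery_blue 0.64 [387 172  25  11] 0.02238483726029243 [648.6 -14.9] [12.8 45.6] 4.8 [648.3 -15.4] bgr [173 160 140]
battery_blue 0.44 [290 177  37  33] 0.041496507698512874 [628.2 167.7] [41.2 59.6] 6.3 [621.5 168.8] bgr [164 163 173]
battery_green 0.45 [253 292  25  11] 0.016188
[... 304 characters left out ...]

heatsink 0.7 [335 332  26  28] 0.02283070061289766 [352.5  81.7] [35. 39.] 46.0 [352.1  81.9] bgr [180 146 224]
dish_yellow 0.7 [411 268  44  37] 0.01716523012102461 [ 604.  -106.9] [263.2  92.5] 55.0 [655.1 -54.8] bgr [ 45 223 238]
carton_grey 0.47 [344 210   3  10] 0.060991928360569075 [615.8 177.3] [25.3 13.8] 49.0 [616.2 176.5] bgr [96 82 70]
carton_brown 0.92 [229 221  30  23] 0.02659513930252175 [372.2 325.1] [41.8 66.1] 18.8 [371.6 323.4] bgr [138 177 184]
heatsink 0.68 [260 286  28  23] 0.021865419841174648 [353.8  79.9] [37.9 40.8] 46.6 [353.   79.8] bgr [217 167 244]
heatsink 0.55 [247 257  15  19] 0.021984068380844927 [355.9 170.7] [31.1 35.7] 81.2 [356.2 170.4] bgr [167 159  22]
```

View pics/crop5.png

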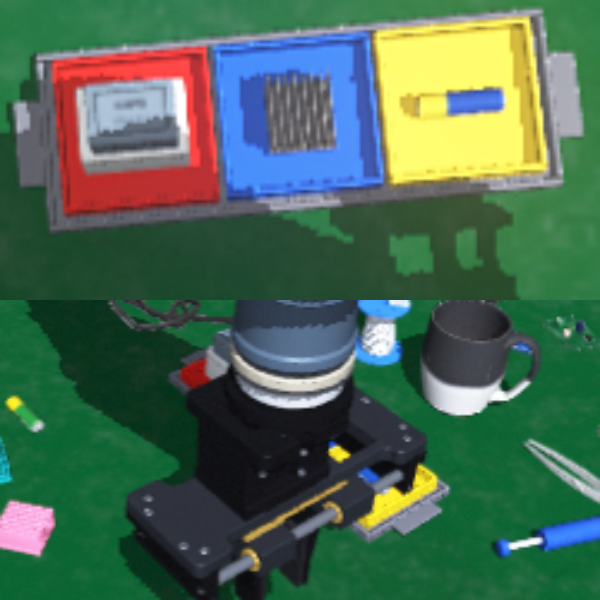

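The crop shows all four items in their dishes: the stack at (130,120), the heatsink at (300,112) and the battery at (460,102). The brown carton and green battery measure unmoved, so I'm handing in.

```bash
python3 -c "
from rig import hand_in
print(hand_in())"
```

```text
the job is handed in; nothing more can be done
None
```

The repair kit is made up and handed in at about 29 s: by the last camera check every part is centred in its dish, with the brown carton and green battery unmoved; the hand-in returned no verdict.

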